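Clip a wooden name-tag blank into a clipboard for wood-burning

TASK

Clip the pale wooden name-tag blank lying on the clipboard under its spring clip, ready for burning, without picking it up: slide it up to the clip, press the clip's thumb tail down with one fingertip to open the jaw and, while you keep the tail down, push the blank underneath with the other fingertip until it is fully home, square against the two small stops inside. Then take the fingers away so that the clip closes on the blank, and leave the things around the board where they stand.

Things in the scene. Friction and masses are not known exactly. Their poses are not given: they have to be found in the camera images.
- clipboard: Brown hardboard clipboard, 230 x 160 x 4 mm, fixed flat on the table. Origin on the table right under the clip's pivot, on the board's centre line; x runs along the board towards its clip end (that edge at x = +48 mm, the other at -182 mm), y across, z up. Board top at z = 4 mm, pivot at z = 13 mm. Fixed pivot ears at y = +-46 mm rise 13 mm above the board.
- stops (a point): Point on the board's top midway between the two steel stop tabs under the clip, in the plane of the faces that the blank must meet: x = -12 mm, y = 0 in the board's frame. The tabs are 10 mm wide, 7 mm high, centred 18 mm to either side. The blank is pushed in along the board's +x.
- clip (a joint): Opening angle (rad) of the steel spring clip about its pivot: 0 shut (lip on the board), 0.62 fully open (tail down on its stop), about 0.43 with the jaw resting on the blank; springs shut by itself. Open, the lip is 14 mm above the board. The clip's hump, up to 20 mm above the board shut and 22 mm open, lies between x = -24 and +10 mm in the board's frame.
- clip_tail (a point): The place to press: middle of the top face of the clip's thumb tail (54 to 60 mm wide), shut 25 mm beyond the pivot and 20.5 mm above the board. Shut, the tail slopes up outward at 0.62 rad, from 12 to 39 mm beyond the pivot; fully open level, its top 4 mm above the board, from 11 to 44 mm. Pressing it takes 3 N to begin and 6 N fully open here, 9 N at 19 mm from the pivot. Moves with the clip.
- clip_lip (a point): Middle of the underside of the rolled lip (4 mm thick, 90 mm wide) at the end of the clip's jaw; shut it rests on the board 22 mm before the pivot, its front at x = -24 mm in the board's frame. Moves with the clip.
- blank: The pale wooden name-tag blank to be clipped: a plain flat block 30 mm (its x) by 75 mm (its y) by 10 mm thick, about 25 g, lying on the board before the clip, a long edge towards it. Origin at the centre of its underside. Fully home, its centre is 15 mm before the stops (x = -27 mm in the board's frame) and 12 mm of it lie beneath the jaw.
- tumbler: Bystander: dark steel tumbler, 72 mm across, 150 mm tall, origin at the centre of its underside. Stands beside the board.
- jar: Bystander: amber jar with black cap, 54 mm across, 75 mm tall, origin at the centre of its underside. Stands beside the board.
- block: Bystander: pale wooden block with a burnt flower, 55 x 70 x 32 mm, origin at the centre of its underside. Lies beside the board.
- eraser: Bystander: white eraser in a blue sleeve, 23 x 48 x 13 mm, origin at the centre of its underside. Lies on the table past the clip end of the board.
Mind the look-alikes: they are no part of the job. There is more than one size of the blank; the one meant has the size given above.

How it is judged:
On the way, in this order (a step that is already met when the one before it is completed fails the run):
1. the clip's tail is pressed down by a finger, jaw open, with the blank still outside the jaw (value of joint clip above 0.5 rad and contact force between the fingers and clipboard above 0.5 N and x of blank in the frame of clipboard below -0.0365 m), for 0.1 s.
2. the blank is pushed home against the stops while a finger still holds the clip open (value of joint clip above 0.47 rad and contact force between the fingers and clipboard above 0.5 N and x of blank in the frame of clipboard above -0.0305 m), for 0.1 s.
At the end, for the whole second after the job is handed in: The blank lies flat on the board, within 3.5 mm of the stops, within 16 mm of the clip's middle and square to it within 0.09 rad (5 degrees), at rest, with the clip's jaw closed down on it (clip angle 0.38 to 0.47) (x of blank in the frame of clipboard between -0.0305 and -0.024 m and y of blank in the frame of clipboard between -0.016 and 0.016 m and angle between the x axis of blank and the x axis of clipboard, either way round below 0.09 rad and angle between blank's own z axis and vertical below 0.06 rad and value of joint clip between 0.38 and 0.47 rad and linear speed of blank below 0.02 m/s); the robot touches nothing.
It fails at once if the blank is lifted more than 6 mm off the board or tipped more than 0.2 rad (z of blank in the frame of clipboard above 0.01 m or angle between blank's own z axis and vertical above 0.2 rad).
It fails at once if a thing beside the board is moved more than 15 mm (distance of any of tumbler, jar, block, eraser from where it was at the start of the episode above 0.015 m).
It also fails if it takes over 64 s, if anything falls off the work surface, if the arm or the gripper's body presses on something with over 40 N, if the wrist force passes 120 N, or if a joint passes its speed limit or range.

ROBOT

A 7-joint arm with a two-finger parallel gripper is mounted at the origin on the work surface. World frame = base frame: x ahead of the robot, y to its left, z up, the work surface at z = 0. Lengths are in m, angles in rad, forces in N, time in s.
With the tool pointing down it reaches from about 0.4 to 0.875 m from the base axis. Payload 19.3 kg.
Tool frame: the origin (TCP) lies at the very end of the fingers, on their centre line; the grasp point (between the pads) lies bot.pinch_z behind it (bot.pinch_z is the distance from the TCP to the grasp point, in m); z points along the fingers, y is the line along which they close (so a half turn about z gives the same grasp; the last joint's range is limited). The gripper opens to 85 mm and grips with 20 to 120 N. Pads are 22 mm wide; open, the fingers measure 114 mm over their backs; the gripper's body (76 mm by 85 mm) begins 54 mm behind the grasp point. The pads swing forward as they close: fully open they stand 13 mm farther back than shut.
Start: joints at [-1.391, 0.521, -0.036, 1.599, 0.021, 1.021, -0.113], TCP at [0.155, 0.606, 0.231] pointing down, gripper open.
Joint ranges: [-2.91, 2.91], [-0.3, 2.13], [-1.5, 1.42], [0.17, 2.43], [-1.26, 4.41], [0.16, 1.93], [-2.52, 2.52]. Speed limits (rad/s): [1.89, 1.89, 2.39, 2.39, 3.01, 3.01, 3.01].

INTERFACE

Orientations are given as [roll, pitch, yaw] about the fixed x, y, z axes, in that order (R = Rz(yaw) Ry(pitch) Rx(roll)).
In Python, from workcell import bot, grab_frame, ticket gives the robot as it stands.
- The arm moves only by the tool arm_command, never from a script. Its argument "commands" is a list of rows, each a list of 3 entries, a list of its own where there are three numbers: the shift along the world's x, y, z in mm, then the turn about the world's z in rad, then the gripper command: -1 is fully open, 1 is shut, values between are in proportion. In form: [[[tx, ty, tz], roll, fingers], ...]. A call has 1 to 20 rows; each row shifts and turns the commanded pose from where the row before left it; what a row does not reach is not made up. A row lasts 1/10 s, in which the tool goes at most 50 mm and 8.59 degrees, less where a joint would pass 70% of its speed; a pose out of reach is approached as far as the arm can. A call with a gripper value outside its range is refused whole. The fingers move at their own pace and stop on an object; "newtons" is the grip in N (left out, the last holds). Time passes only in rows, so rows that do not move let the fingers close. It gives the time, the measured TCP pose, the force, the opening and the grip force at its end, in the units of the state.
- bot.observe(): the state, without advancing time (a new reading comes with each control period).
- grab_frame(name): name is "side" or "top" or "wrist"; returns a dict with "image" (384x512x3 uint8, red, green, blue), "vertical_fov" (degrees; the focal length in pixels is half the picture's height over the tangent of half this angle, whatever the lens; pixels are square), "cx", "cy" (the principal point, pixels), "R" (3x3) and "t" (3): a world point X has camera coordinates R X + t. Camera axes: x right, y down, z forward; pixel columns grow to the right and rows downward; lengths in m; the calibration is good to about 2 mm. The wrist camera is an equidistant fisheye: a pixel r from the principal point sees the ray r / f radians off the axis. A picture is of the moment at which its call begins. There is no depth.
- ticket.job_done(): hands the job in; it is judged then, once.
The state is a dict: "clock": time; "qpos": joint angles; "qd": joint speeds; "joint_efforts": joint torques, N m; "position": TCP position; "tool_rot": TCP orientation; "force": force on the tool from outside, world axes, zero at the start; "moment": the same for the moment, N m; "grip_width": finger opening in m; "finger_force": force on a finger pad.
Only numpy, scipy, OpenCV 4.12 (cv2) and the standard library are available. Lean on these libraries where they do the work, as an engineer would, in place of code of your own. Each camera call takes 0.05 s, during which the arm holds its last target. There are 200 camera calls.

## Working session

There is one attempt and no reset: what is moved stays moved. The work goes in short steps, Python scripts to look and compute and a tool call to move; the robot and the scene stay as the last step left them, time stands still between calls to the robot, and variables do not carry over. Pictures are saved under pics/ and viewed, at most 10 in all, crops included, and the job is handed in when it is done.

Besides the shell and the picture viewer there is one more tool, called after "Call:" as name(argument=value, ...), one argument or row to a line, values as JSON. arm_command: Moves the arm, as the interface text tells. Its arguments: {"type":"object","properties":{"commands":{"type":"array"},"newtons":{"type":"number"}},"required":["commands"]}

```bash
mkdir -p pics; ls; cat > h.py <<'E'
import numpy as np,cv2
from workcell import bot,grab_frame,ticket
def cam(n):
    f=grab_frame(n); f['R']=np.array(f['R']);f['t']=np.array(f['t']); return f
def ray(f,p,fish=False):
    h=f['image'].shape[0]; fl=h/2/np.tan(np.radians(f['vertical_fov'])/2)
    d=np.array([p[0]-f['cx'],p[1]-f['cy']])/fl
    if fish:
        r=np.hypot(*d); v=np.array([*(d/r*np.sin(r)),np.cos(r)]) if r>1e-9 else np.array([0,0,1.])
    else: v=np.array([*d,1.])
    return -f['R'].T@f['t'], f['R'].T@v
def plane(f,p,z,fish=False):
    o,d=ray(f,p,fish); return o+d*(z-o[2])/d[2]
def proj(f,X,fish=False):
    h=f['image'].shape[0]; fl=h/2/np.tan(np.radians(f['vertical_fov'])/2)
    c=f['R']@np.array(X)+f['t']
    if fish:
        r=np.hypot(c[0],c[1]); a=np.arctan2(r,c[2]); return np.array([f['cx']+fl*a*c[0]/r,f['cy']+fl*a*c[1]/r])
    return np.array([f['cx']+fl*c[0]/c[2],f['cy']+fl*c[1]/c[2]])
E
python3 - <<'E'
from h import *
import pickle
fs={n:cam(n) for n in('top','side','wrist')}
pickle.dump(fs,open('f0.pkl','wb'))
for n,f in fs.items():
    cv2.imwrite(f'pics/{n}0.png',f['image'][:,:,::-1]); print(n,f['vertical_fov'],f['cx'],f['cy'],(-f['R'].T@f['t']).round(3),f['R'][2].round(2))
s=bot.observe(); print(s,bot.pinch_z)
im=np.hstack([cv2.resize(fs[n]['image'],(400,300)) for n in('side','wrist')])
cv2.imwrite('pics/sw.png',im[:,:,::-1])
cv2.imwrite('pics/top1.png',cv2.resize(fs['top']['image'],(800,600))[:,:,::-1])
E
```

```text
pics
top 50.26592228106516 251.75812333938543 190.28621158314118 [0.428 0.071 0.897] [ 0.12  0.   -0.99]
side 48.02535203557749 252.99651187092417 187.12332975789465 [0.451 0.883 0.598] [ 0.11 -0.82 -0.56]
wrist 65.70646984690485 250.31077296226428 193.45225208590134 [0.081 0.624 0.373] [ 0.29 -0.07 -0.96]
{'clock': 0.15, 'qpos': array([-1.39120164,  0.52184983, -0.03628213,  1.59988425,  0.0212139 ,
        1.02111127, -0.11282106]), 'qd': array([ 4.87740582e-05, -6.12092180e-04,  1.09956721e-03, -1.55098939e-03,
       -4.27174359e-04, -1.23131938e-04, -1.09490824e-03]), 'joint_efforts': array([ 2.16310968e-03, -9.27386642e+01,  1.98047340e+00, -3.70049965e+01,
        1.79222133e-02,  6.28928115e-03,  3.33950118e-05]), 'position': array([0.15449777, 0.60533418, 0.23087288]), 'tool_rot': array([-3.14072983e+00,  9.34945423e-05,  2.89173275e+00]), 'force': array([-0.64338105,  0.07928265,  0.36680699]), 'moment': array([ 0.03433779, -0.079019  ,  0.03082018]), 'finger_force': 0.0, 'grip_width': 0.08538789264538278} 0.0187
```

View pics/top1.png

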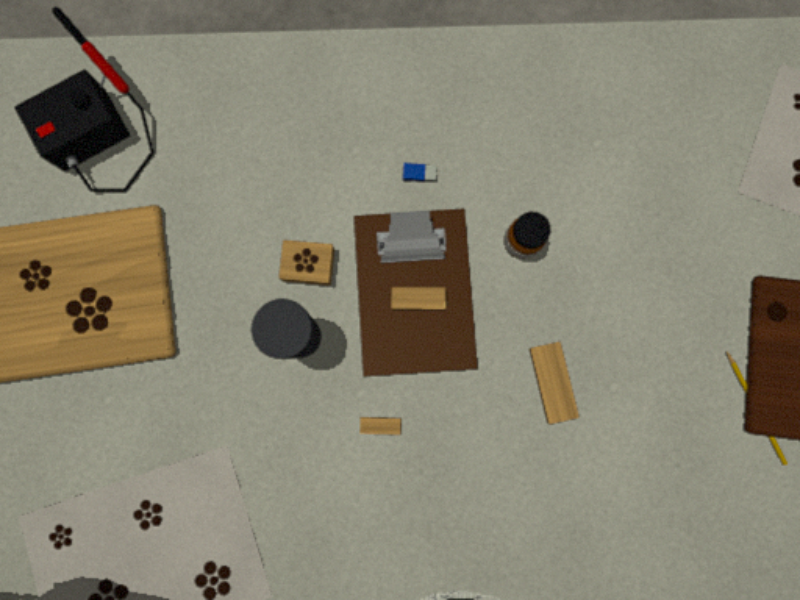

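View pics/sw.png

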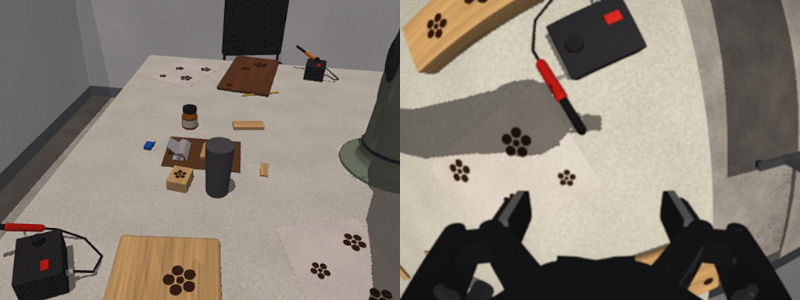

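The top view (800x600 scale) shows the board with its clip at (411,238) and its clip end up (+x). There are three candidate blanks: on the board (418,298), a short one on the table (380,425) and a long one at (555,383). I choose the one on the board, and will measure it and check it in a crop.

```bash
cat > m.py <<'E'
from h import *
def board(f):
    im=f['image']; hsv=cv2.cvtColor(im,cv2.COLOR_RGB2HSV)
    m=((hsv[...,2]<110)&(hsv[...,1]>90)).astype(np.uint8)
    m[:, :200]=0; m[:,330:]=0; m[:120]=0; m[260:]=0
    m=cv2.morphologyEx(m,cv2.MORPH_OPEN,np.ones((3,3)))
    n,l,s,c=cv2.connectedComponentsWithStats(m); k=1+s[1:,4].argmax()
    P=cv2.findContours((l==k).astype(np.uint8),0,1)[0][0][:,0]
    return cv2.convexHull(P)[:,0].astype(np.float32)
def rect(f,P,z):
    W=np.array([plane(f,p,z)[:2] for p in P],np.float32)*1000
    return cv2.minAreaRect(W)
def pale(f,box):
    x0,y0,x1,y1=box; im=f['image'][y0:y1,x0:x1]; hsv=cv2.cvtColor(im,cv2.COLOR_RGB2HSV)
    m=((hsv[...,2]>120)&(hsv[...,1]>70)).astype(np.uint8)
    P=max(cv2.findContours(m,0,1)[0],key=cv2.contourArea)[:,0]
    return P.astype(np.float32)+[x0,y0]
E
python3 - <<'E'
from m import *
import pickle
f=pickle.load(open('f0.pkl','rb'))['top']
print('board',rect(f,board(f),.004))
for b,z in(((240,178,295,205),.014),((222,258,265,285),.010),((330,210,380,280),.01)):
    print(rect(f,pale(f,b),z))
crop=f['image'][120:250,215:325]
cv2.imwrite('pics/crop.png',cv2.resize(crop,None,fx=4.6,fy=4.6,interpolation=2)[:,:,::-1])
E
```

```text
board ((549.7124633789062, 44.970394134521484), (227.98410034179688, 157.64210510253906), 2.2073614597320557)
((538.0843505859375, 41.35888671875), (73.9966049194336, 28.4833984375), 88.41117095947266)
((363.96759033203125, 99.00569915771484), (53.37940216064453, 23.04317283630371), 88.49829864501953)
((417.0489501953125, -143.01113891601562), (106.79092407226562, 42.609344482421875), 10.7718505859375)
```

View pics/crop.png

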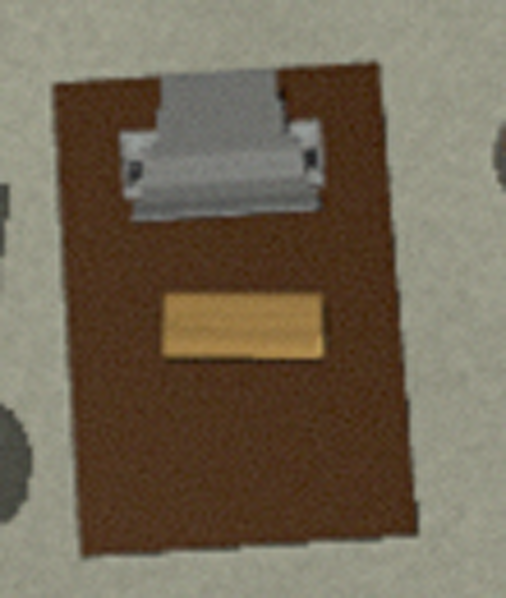

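Call:
arm_command(
  commands=[
    [[17.4,-28.3,0],0.0144,-1],
    [[17.4,-28.3,0],0.0144,0],
    [[17.4,-28.3,0],0.0144,0],
    [[17.4,-28.3,0],0.0144,0],
    [[17.4,-28.3,0],0.0144,0],
    [[17.4,-28.3,0],0.0144,0],
    [[17.4,-28.3,0],0.0144,0],
    [[17.4,-28.3,0],0.0144,0],
    [[17.4,-28.3,0],0.0144,0],
    [[17.4,-28.3,0],0.0144,0],
    [[17.4,-28.3,0],0.0144,0],
    [[17.4,-28.3,0],0.0144,0],
    [[17.4,-28.3,0],0.0144,0],
    [[17.4,-28.3,0],0.0144,0],
    [[17.4,-28.3,0],0.0144,0],
    [[17.4,-28.3,0],0.0144,0],
    [[17.4,-28.3,0],0.0144,0],
    [[17.4,-28.3,0],0.0144,0],
    [[17.4,-28.3,0],0.0144,0],
    [[17.4,-28.3,0],0.0144,0],
  ],
  newtons=30,
)

```text
clock: 2.15
position: [0.503, 0.0383, 0.2312]
tool_rot: [-3.142, -0.0, -3.103]
force: [0.7, 0.1, -0.4]
grip_width: 0.0428
finger_force: 0.0
```

```bash
python3 - <<'E'
from m import *
import pickle
f0=pickle.load(open('f0.pkl','rb'))['top']
print('tumbler',plane(f0,(178,209),.15).round(3),'jar',plane(f0,(339,149),.07).round(3),'block',plane(f0,(196,168),.03).round(3))
s=bot.observe(); print({k:np.round(s[k],3) for k in('clock','qpos','position','tool_rot','force','grip_width')})
f=cam('wrist'); pickle.dump(f,open('f1.pkl','wb'))
cv2.imwrite('pics/w1.png',cv2.resize(f['image'],(768,576))[:,:,::-1])
def B(x,y,z): # board->world
    c,s=np.cos(.0385),np.sin(.0385); return np.array([.6167+c*x-s*y,.0475+s*x+c*y,z])
for x,y,z in((-.024,.045,.006),(-.024,-.045,.006),(.048,.08,.004),(.048,-.08,.004),(-.182,.08,.004),(-.182,-.08,.004)): print((x,y),(proj(f,B(x,y,z),True)*1.5).round())
E
```

```text
tumbler [0.492 0.21  0.15 ] jar [ 0.613 -0.108  0.07 ] block [0.589 0.193 0.03 ]
{'clock': np.float64(2.15), 'qpos': array([-0.313,  0.333,  0.152,  1.919, -0.064,  0.894,  1.48 ]), 'position': array([0.503, 0.038, 0.231]), 'tool_rot': array([-3.142, -0.   , -3.103]), 'force': array([ 0.749,  0.072, -0.45 ]), 'grip_width': np.float64(0.043)}
(-0.024, 0.045) [430. 345.]
(-0.024, -0.045) [331. 345.]
(0.048, 0.08) [461. 410.]
(0.048, -0.08) [299. 410.]
(-0.182, 0.08) [477. 168.]
(-0.182, -0.08) [285. 167.]
```

View pics/w1.png

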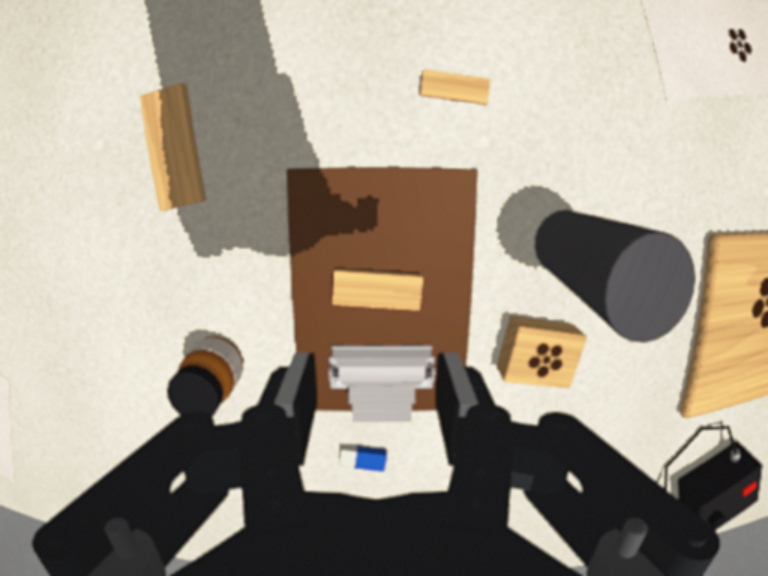

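The wrist view agrees with the predicted board corners (287,168), (477,168) and lip front (y≈345). The chosen blank is at (378,290), between the lip and the free space behind it. I'll lower the half-open fingers behind it.

Call:
arm_command(
  commands=[
    [[-2,1,-15],0,0],
    [[-2,1,-20],0,0],
    [[0,0,-20],0,0],
    [[0,0,-20],0,0],
    [[0,0,-20],0,0],
    [[0,0,-20],0,0],
    [[0,0,-20],0,0],
    [[0,0,-20],0,0],
    [[0,0,-15],0,0],
    [[0,0,-15],0,0],
    [[0,0,-10],0,0],
    [[0,0,-10],0,0],
    [[0,0,-10],0,0],
    [[0,0,-5],0,0],
    [[0,0,-5],0,0],
    [[0,0,0],0,0],
  ],
)

```text
clock: 3.8
position: [0.4984, 0.0416, 0.0059]
tool_rot: [-3.142, -0.0, -3.103]
force: [0.3, -0.0, -0.6]
grip_width: 0.0425
finger_force: 0.0
```

```bash
python3 - <<'E'
from m import *
import pickle
f1=pickle.load(open('f1.pkl','rb'))
im=f1['image'];hsv=cv2.cvtColor(im,cv2.COLOR_RGB2HSV)
x0,y0,x1,y1=215,175,290,212
m=((hsv[...,2]>150)&(hsv[...,1]>60)).astype(np.uint8)[y0:y1,x0:x1]
P=max(cv2.findContours(m,0,1)[0],key=cv2.contourArea)[:,0]+[x0,y0]
W=np.array([plane(f1,p,.014,True)[:2] for p in P],np.float32)*1000
print(cv2.minAreaRect(W))
f=cam('wrist'); pickle.dump(f,open('f2.pkl','wb'))
cv2.imwrite('pics/w2.png',cv2.resize(f['image'][100:340],(768,360))[:,:,::-1])
t=bot.observe()['position'];print(t)
E
```

```text
((538.8601684570312, 40.96868896484375), (76.50330352783203, 31.783306121826172), 88.0691146850586)
[0.4985321  0.04156549 0.0062629 ]
```

View pics/w2.png

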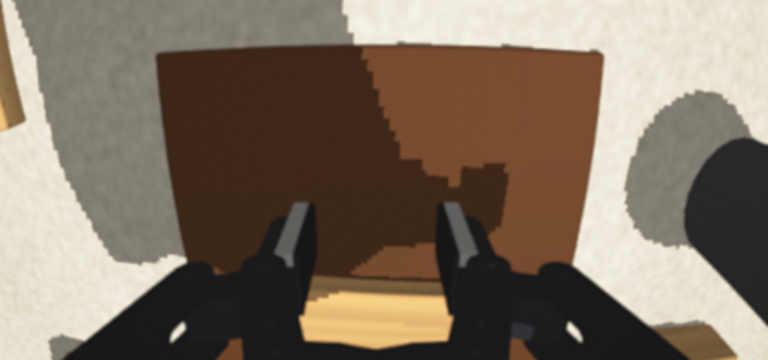

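The fingers stand just behind the blank's rear edge (gripper row ~290), clear of it. I'll push it up to the clip with both fingers so it squares up.

Call:
arm_command(
  commands=[
    [[4,0.2,0],0,0],
    [[4,0.1,0],0,0],
    [[2,0.1,0],0,0],
    [[2,0.1,0],0,0],
    [[2,0.1,0],0,0],
    [[3,0.1,0],0,0],
    [[3,0.1,0],0,0],
    [[3,0.1,0],0,0],
    [[3,0.1,0],0,0],
    [[3,0.1,0],0,0],
    [[3,0.1,0],0,0],
    [[3,0.1,0],0,0],
    [[3,0.1,0],0,0],
    [[3,0.1,0],0,0],
    [[2,0.1,0],0,0],
    [[2,0.1,0],0,0],
    [[1,0.1,0],0,0],
    [[1,0,0],0,0],
    [[0,0,0],0,0],
  ],
)

```text
clock: 5.75
position: [0.5456, 0.0434, 0.0063]
tool_rot: [-3.142, 0.0, -3.103]
force: [-0.7, -0.2, -0.1]
grip_width: 0.0428
finger_force: 0.0
```

```bash
cat > bl.py <<'E'
from m import *
def blank(f,box=(235,140,300,205),fr=(.6167,.0475,.0385)):
    (c,s,a)=rect(f,pale(f,box),.014); d=np.array(c)/1000-fr[:2]; C,S=np.cos(fr[2]),np.sin(fr[2])
    a=np.radians(a)-fr[2]; a=(a+np.pi/4)%(np.pi/2)-np.pi/4
    return 'board x,y mm',np.round(1000*np.array([C*d[0]+S*d[1],C*d[1]-S*d[0]]),1),'size',np.round(s,1),'rel',round(a,3)
E
python3 - <<'E'
from bl import *
s=bot.observe(); print(s['force'],s['position'])
f=cam('top'); cv2.imwrite('pics/t2.png',cv2.resize(f['image'][110:260,200:340],None,fx=4,fy=4)[:,:,::-1])
E
```

```text
[-0.72053529 -0.21119794 -0.10588709] [0.54562614 0.04338259 0.00629203]
```

View pics/t2.png

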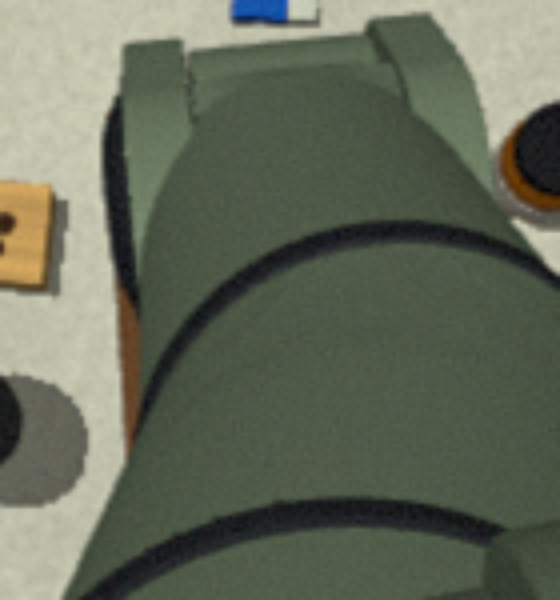

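The arm hides the blank from the top camera, so I'll back off, rise, turn a quarter, open, and look with the wrist camera.

Call:
arm_command(
  commands=[
    [[-3,0,0],0,0],
    [[-4,0,0],0,0],
    [[0,0,10],0,0],
    [[0,0,20],0,0],
    [[0,0,30],0,0],
    [[0,0,30],0,0],
    [[0,0,30],0,-1],
    [[6,0,24],-0.131,-1],
    [[5,0,0],-0.131,-1],
    [[5,0.2,0],-0.131,-1],
    [[5,0.2,0],-0.131,-1],
    [[5,0.2,0],-0.131,-1],
    [[5,0.2,0],-0.131,-1],
    [[5,0.2,0],-0.131,-1],
    [[5,0.2,0],-0.131,-1],
    [[5,0.1,0],-0.131,-1],
    [[5,0.1,0],-0.131,-1],
    [[3,0,0],-0.131,-1],
    [[2.5,0,0],-0.13,-1],
    [[0,0,0],0,-1],
  ],
)

```text
clock: 7.8
position: [0.5951, 0.0451, 0.1508]
tool_rot: [3.141, -0.0, 1.607]
force: [0.8, -0.1, 0.2]
grip_width: 0.0853
finger_force: 0.0
```

```bash
python3 - <<'E'
from bl import *
import pickle
s=bot.observe(); print(s['force'],s['position'],s['tool_rot'],s['qpos'],s['grip_width'])
f=cam('wrist'); pickle.dump(f,open('f3.pkl','wb')); print((-f['R'].T@f['t']).round(3))
cv2.imwrite('pics/w3.png',cv2.resize(f['image'],(768,576))[:,:,::-1])
E
```

```text
[ 0.79269811 -0.12553665  0.18342029] [0.59508334 0.04511509 0.15078153] [ 3.14136354e+00 -1.57646546e-04  1.60667075e+00] [-0.54703402  0.64373616  0.55605337  1.77146171 -0.43502721  0.85116849
  0.24729943] 0.08532045689390375
[0.592 0.12  0.293]
```

View pics/w3.png

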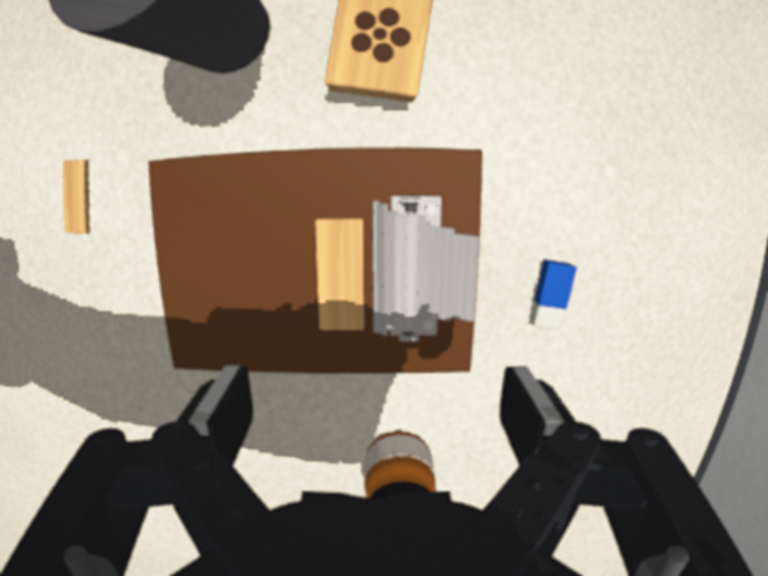

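The wrist view (768x576) shows the blank at (340,274), square to the clip and about 9 px short of the lip front (373). The fingers straddle the clip and blank. I'll get the numbers.

```bash
python3 - <<'E'
from bl import *
import pickle
f=pickle.load(open('f3.pkl','rb'))
W=lambda p,z:plane(f,np.array(p)/1.5,z,True)
C,S=np.cos(.0385),np.sin(.0385)
def bd(w): d=w[:2]-[.6167,.0475]; return (1000*np.array([C*d[0]+S*d[1],C*d[1]-S*d[0]])).round(1)
for n,p,z in(('rearT',(316,219),.014),('rearB',(319,331),.014),('frT',(363,218),.014),('frB',(364,331),.014),('lipT',(373,201),.006),('lipB',(373,334),.006),('c1',(150,161),.004),('c2',(174,368),.004),('c3',(482,150),.004),('c4',(470,373),.004),('earT',(416,197),.017),('earB',(408,340),.017)): print(n,bd(W(p,z)))
im=f['image'];hsv=cv2.cvtColor(im,cv2.COLOR_RGB2HSV)
x0,y0,x1,y1=205,140,246,225
m=((hsv[...,1]>60)&(hsv[...,2]>95)).astype(np.uint8)[y0:y1,x0:x1]
P=max(cv2.findContours(m,0,1)[0],key=cv2.contourArea)[:,0]+[x0,y0]
w=np.array([plane(f,p,.014,True)[:2] for p in P],np.float32); r=cv2.minAreaRect(w*1000); print(r,bd(np.array(r[0])/1000), 'tcp',bd(bot.observe()['position']))
E
```

```text
rearT [-59.4  34.8]
rearB [-60.3 -41.4]
frT [-29.6  35. ]
frB [-29.7 -41.3]
lipT [-23.3  45. ]
lipB [-23.6 -46.9]
c1 [-178.6   79. ]
c2 [-179.5  -78.7]
c3 [47.6 79.5]
c4 [ 48.  -79.9]
earT [ 3.4 48.7]
earB [  0.  -46.8]
((569.8890991210938, 46.04379653930664), (39.94720458984375, 80.06513977050781), 1.4525649547576904) [-46.8   0.3] tcp [-21.9  -1.6]
```

Call:
arm_command(
  commands=[
    [[0,0,-20],0,-1],
    [[0,0,-20],0,-1],
    [[0,0,-20],0,-1],
    [[0,0,-20],0,-1],
    [[0,0,-15],0,-1],
    [[0,0,-11],0,-1],
    [[0,0,-8],0,-1],
    [[0,0,-6],0,-1],
    [[0,0,-3],0,-1],
    [[0,0,-2],0,-1],
    [[0,0,0],0,-1],
    [[0,0,0],0,-1],
  ],
)

```text
clock: 9.05
position: [0.5952, 0.0448, 0.0256]
tool_rot: [3.141, -0.0, 1.609]
force: [-1.3, 0.2, 0.2]
grip_width: 0.0855
finger_force: 0.0
```

Call:
arm_command(
  commands=[
    [[0,0,-2],0,-1],
    [[0,0,-2],0,-1],
    [[0,0,-2],0,-1],
    [[0,0,-2],0,-1],
    [[0,0,0],0,-1],
  ],
)

```text
clock: 9.55
position: [0.5948, 0.0448, 0.0169]
tool_rot: [-3.141, 0.0, 1.609]
force: [0.6, 0.5, 0.1]
grip_width: 0.0856
finger_force: 0.0
```

Call:
arm_command(
  commands=[
    [[0,0,-2],0,-1],
    [[0,0,-2],0,-1],
    [[0,0,-2],0,-1],
    [[0,0,0],0,-1],
  ],
)

```text
clock: 9.95
position: [0.5951, 0.0448, 0.0112]
tool_rot: [3.142, -0.0, 1.609]
force: [0.1, 0.2, 2.4]
grip_width: 0.0853
finger_force: 1.3
```

Call:
arm_command(
  commands=[
    [[0,0,-2],0,-1],
    [[0,0,-2],0,-1],
    [[0,0,-2],0,-1],
    [[0,0,-1],0,-1],
    [[0,0,0],0,-1],
  ],
)

```text
clock: 10.45
position: [0.5951, 0.0447, 0.0042]
tool_rot: [3.142, 0.0, 1.609]
force: [1.4, 0.1, 4.7]
grip_width: 0.0858
finger_force: 1.9
```

Call:
arm_command(
  commands=[
    [[0,0,-2],0,-1],
    [[0,0,-2],0,-1],
    [[0,0,-1],0,-1],
    [[0,0,0],0,-1],
  ],
)

```text
clock: 10.85
position: [0.5952, 0.0448, -0.0008]
tool_rot: [3.141, 0.0, 1.609]
force: [1.9, 0.6, 4.5]
grip_width: 0.0853
finger_force: 2.4
```

Call:
arm_command(
  commands=[
    [[0,0,-1],0,-1],
    [[0,0,-1],0,-1],
    [[0,0,0],0,-1],
  ],
)

```text
clock: 11.15
position: [0.5951, 0.0448, -0.0027]
tool_rot: [3.141, 0.0, 1.609]
force: [3.4, -0.0, 5.9]
grip_width: 0.0857
finger_force: 2.7
```

```bash
python3 - <<'E'
from bl import *
import pickle
f=cam('wrist'); pickle.dump(f,open('f4.pkl','wb'))
cv2.imwrite('pics/w4.png',cv2.resize(f['image'][110:,60:460],(800,548))[:,:,::-1])
s=bot.observe();print(s['force'],s['moment'])
E
```

```text
[2.65932875 0.05412411 5.27940689] [ 0.06282923 -0.66859244  0.03945115]
```

View pics/w4.png

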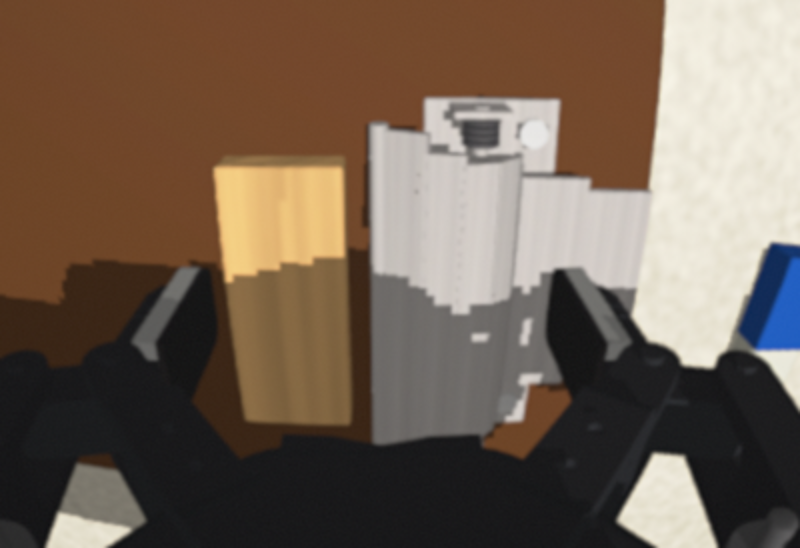

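Call:
arm_command(
  commands=[
    [[0,0,-1],0,-1],
    [[0,0,-1],0,-1],
    [[0,0,0],0,-1],
    [[0,0,0],0,-1],
  ],
)

```text
clock: 11.6
position: [0.5949, 0.0448, -0.0047]
tool_rot: [-3.141, -0.0, 1.609]
force: [1.2, -0.6, 5.4]
grip_width: 0.0855
finger_force: 3.2
```

Call:
arm_command(
  commands=[
    [[0,0,-1],0,-1],
    [[0,0,0],0,-1],
  ],
)

```text
clock: 11.8
position: [0.5949, 0.0448, -0.0053]
tool_rot: [-3.141, -0.0, 1.609]
force: [-3.5, 0.5, 15.2]
grip_width: 0.0855
finger_force: 7.4
```

Call:
arm_command(
  commands=[
    [[0,0,0.5],0,-1],
    [[1.5,0.1,0],0,-1],
    [[1.5,0.1,0],0,-1],
    [[1.5,0,0],0,-1],
    [[1.5,0.1,0],0,-1],
    [[0,0,0],0,-1],
  ],
)

```text
clock: 12.4
position: [0.5997, 0.045, -0.0052]
tool_rot: [-3.139, -0.0, 1.609]
force: [-9.1, 0.5, 14.2]
grip_width: 0.0857
finger_force: 7.5
```

Call:
arm_command(
  commands=[
    [[1.5,0.1,0],0,-1],
    [[1.5,0,0],0,-1],
    [[1.5,0.1,0],0,-1],
    [[1.5,0,0],0,-1],
    [[0,0,0],0,-1],
  ],
)

```text
clock: 12.9
position: [0.6058, 0.0452, -0.0052]
tool_rot: [-3.139, -0.0, 1.609]
force: [-7.5, -0.9, 14.3]
grip_width: 0.0852
finger_force: 6.7
```

Call:
arm_command(
  commands=[
    [[0,0,0.5],0,-1],
    [[1.3,0,0.5],0,-0.94],
    [[1.3,0.1,0.5],0,-0.88],
    [[0,0,0],0,-0.88],
  ],
)

```text
clock: 13.3
position: [0.6089, 0.0453, -0.0034]
tool_rot: [-3.14, -0.0, 1.609]
force: [-7.2, -0.4, 16.2]
grip_width: 0.0803
finger_force: 8.1
```

Call:
arm_command(
  commands=[
    [[0,0,0.5],0,-0.88],
    [[1.3,0,0.7],0,-0.82],
    [[1.3,0.1,0.7],0,-0.76],
    [[0,0,0],0,-0.76],
  ],
)

```text
clock: 13.7
position: [0.6118, 0.0454, -0.0015]
tool_rot: [-3.141, -0.0, 1.609]
force: [-3.8, -0.7, 14.0]
grip_width: 0.0749
finger_force: 6.7
```

Call:
arm_command(
  commands=[
    [[0,0,0.4],0,-0.76],
    [[0.7,0,0],0,-0.76],
    [[0.7,0,0],0,-0.76],
    [[0,0,0],0,-0.76],
  ],
)

```text
clock: 14.1
position: [0.612, 0.0454, -0.0015]
tool_rot: [-3.138, -0.0, 1.609]
force: [-9.8, -0.8, 15.2]
grip_width: 0.0755
finger_force: 7.5
```

```bash
python3 - <<'E'
from bl import *
import pickle
f=cam('wrist'); pickle.dump(f,open('f5.pkl','wb'))
cv2.imwrite('pics/w5.png',cv2.resize(f['image'][110:,60:460],(800,548))[:,:,::-1])
s=bot.observe();print(s['force'],s['position'])
E
```

```text
[-10.53335825  -0.22176255  14.3216849 ] [ 0.6120226   0.04540426 -0.00147484]
```

View pics/w5.png

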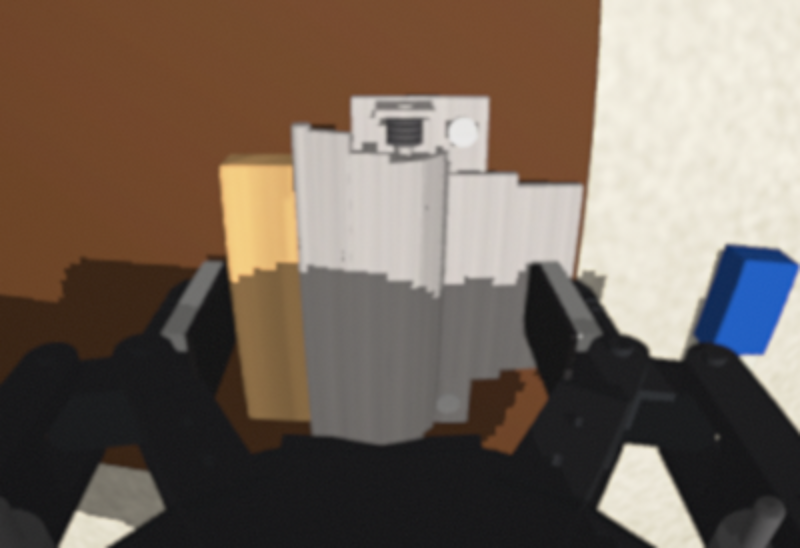

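Call:
arm_command(
  commands=[
    [[0,0,0.4],0,-0.76],
    [[0.6,0,0.2],0,-0.74],
    [[0.6,0,0.2],0,-0.72],
    [[0,0,0],0,-0.72],
    [[0,0,0],0,-0.72],
  ],
)

```text
clock: 14.65
position: [0.6125, 0.0454, -0.0009]
tool_rot: [-3.137, -0.001, 1.609]
force: [-13.4, -0.7, 15.8]
grip_width: 0.0738
finger_force: 16.2
```

```bash
python3 - <<'E'
from bl import *
import pickle
C,S=np.cos(.0385),np.sin(.0385)
def bd(w): d=w[:2]-[.6167,.0475]; return (1000*np.array([C*d[0]+S*d[1],C*d[1]-S*d[0]])).round(1)
def edge(f,rows):
    hsv=cv2.cvtColor(f['image'],cv2.COLOR_RGB2HSV).astype(int); out=[]
    for r in rows:
        v=hsv[r,150:215,2]; g=np.diff(v); c=151+g.argmax()-.5; out.append((bd(plane(f,(c,r),.014,True)),g.max()))
    return out
for f in(pickle.load(open('f5.pkl','rb')),cam('wrist')):
    print(edge(f,[198,205,212,220,235]))
s=bot.observe();print(s['force'],s['position'],bd(s['position']))
E
```

```text
[(array([-42.3,  31.7]), np.int64(59)), (array([-42.1,  28.3]), np.int64(60)), (array([-42.4,  24.9]), np.int64(51)), (array([-42.3,  20.8]), np.int64(63)), (array([-42.1,  13. ]), np.int64(53))]
[(array([-41.5,  31.5]), np.int64(57)), (array([-41.3,  28.1]), np.int64(55)), (array([-41.6,  24.6]), np.int64(52)), (array([-41.5,  20.5]), np.int64(59)), (array([-41.2,  12.7]), np.int64(51))]
[-12.44800406  -0.25122205  15.94827574] [ 0.61250195  0.04533299 -0.00086311] [-4.3 -2. ]
```

The blank is home: its rear edge is at -41.5 mm along the board and square, and the finger is blocked. I'll back the pushing finger off slightly, then let the clip down gently and rise.

Call:
arm_command(
  commands=[
    [[0,0,0],0,-0.78],
    [[0,0,0],0,-0.84],
    [[0,0,0.5],0,-0.84],
    [[0,0,1],0,-0.84],
    [[0,0,1],0,-0.84],
    [[0,0,1],0,-0.84],
    [[0,0,1],0,-0.84],
    [[0,0,1],0,-0.84],
    [[0,0,2],0,-0.84],
    [[0,0,3],0,-0.84],
    [[0,0,5],0,-0.84],
    [[0,0,10],0,-0.84],
    [[0,0,20],0,-0.84],
    [[0,0,30],0,-0.84],
    [[0,0,40],0,-0.84],
    [[0,0,30],0,-0.84],
    [[0,0,0],0,-0.84],
    [[0,0,0],0,-0.84],
  ],
)

```text
clock: 16.5
position: [0.6151, 0.0458, 0.1458]
tool_rot: [3.14, -0.001, 1.609]
force: [0.3, -0.0, -0.5]
grip_width: 0.0781
finger_force: 0.0
```

```bash
python3 - <<'E'
from bl import *
import pickle
f=cam('wrist'); pickle.dump(f,open('f6.pkl','wb'))
cv2.imwrite('pics/w6.png',cv2.resize(f['image'][70:260,130:380],(800,608))[4:-4,:,::-1])
s=bot.observe();print(s['force'],s['position'])
C,S=np.cos(.0385),np.sin(.0385)
def bd(w): d=w[:2]-[.6167,.0475]; return (1000*np.array([C*d[0]+S*d[1],C*d[1]-S*d[0]])).round(1)
hsv=cv2.cvtColor(f['image'],cv2.COLOR_RGB2HSV).astype(int)
for y in(30,15,0,-15,-30):
    w=np.array([.6167+C*-.042-S*y/1000,.0475+S*-.042+C*y/1000,.014]); u=proj(f,w,True).round().astype(int)
    v=hsv[u[1],u[0]-12:u[0]+8,2]; g=np.diff(v); print(bd(plane(f,(u[0]-11.5+g.argmax(),u[1]),.014,True)),g.max())
E
```

```text
[-0.16801918  0.26919181 -0.90051568] [0.6145782  0.04571782 0.14481847]
[-41.8  29.6] 68
[-41.3  15.2] 59
[-41.8  -0.5] 65
[-41.4 -14.6] 70
[-41.1 -30.2] 32
```

View pics/w6.png

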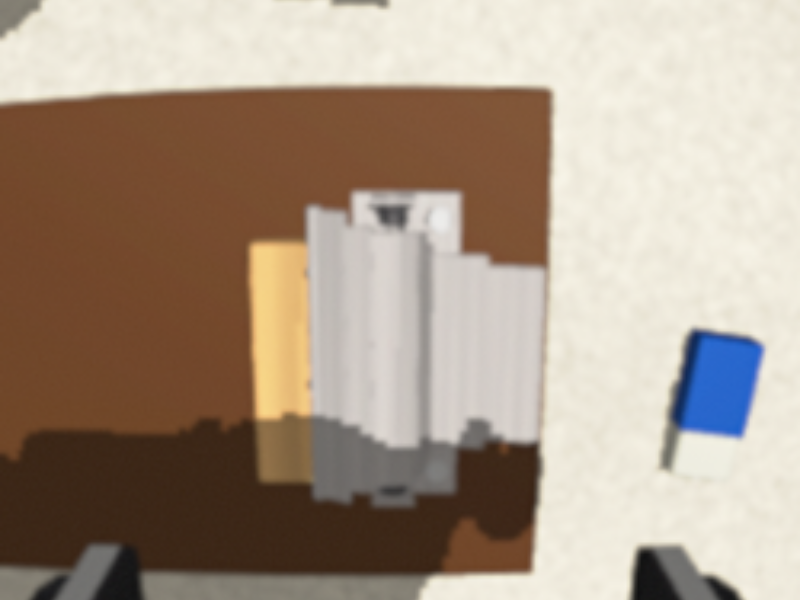

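The blank is clipped: its visible strip runs from (250,242) to (312,482), parallel to the lip. Its rear edge is at -41.5 mm (home is -42), the jaw is down on it, the eraser has not been touched, and the arm is clear. I'll hand it in.

```bash
python3 -c "
from workcell import ticket
print(ticket.job_done())"
```

```text
the job is handed in; nothing more can be done
None
```

I slid the blank home under the clip and let the clip close on it. By the last camera image it sits square, about 0.5 mm from nominal, the arm is clear, and nothing beside the board was touched that I could see. The job is handed in, but no verdict came back.

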